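# Load the spring-loaded cuvette tray feeder

### The arm

A 6-joint arm with a two-finger parallel gripper is mounted at the origin on a cart in front of the work surface, level with it; the furniture and walls round the work are solid. World frame = base frame: x ahead of the robot, y to its left, z up, the work surface at z = 0. Lengths are in m, angles in rad, forces in N, time in s.
With the tool pointing down it reaches from about 0.325 to 0.875 m from the base axis. Payload 4.4 kg.
Tool frame: the origin (TCP) lies at the very end of the fingers, on their centre line; the grasp point (between the pads) lies 19 mm behind it; z points along the fingers, y is the line along which they close (so a half turn about z gives the same grasp; the last joint's range is limited). The gripper opens to 85 mm and grips with 20 to 120 N. Pads are 22 mm wide; open, the fingers measure 114 mm over their backs; the gripper's body (76 mm by 85 mm) begins 54 mm behind the grasp point. The pads swing forward as they close: fully open they stand 13 mm farther back than shut.
Start: joints at [0.967, 0.207, 1.542, -0, 1.393, -0.15], TCP at [0.252, 0.517, 0.231] pointing down, gripper open.
Joint ranges: [-2.73, 2.73], [-0.86, 2.22], [0.23, 2.46], [-1.11, 4.25], [0.08, 2.63], [-2.82, 2.82]. Speed limits (rad/s): [2.79, 2.79, 3.14, 3.14, 3.14, 3.14].

### API

Orientations are given as a rotation vector (axis times angle).
In Python, from workcell import manip gives the robot as it stands.
- The arm moves only by the tool drive_tool, never from a script. Its arguments are lists of equal length, an entry for each row: "rot": the turn, a rotation vector about the tool's x, y, z each as a share of 0.5 rad, from -1 to 1, a list of three; "travel": the shift along the tool's x, y, z each as a share of 0.4 m, from -1 to 1, a list of three; "jaw": the closure, from -1 (fully open) to 1 (shut). In form: {"rot": [[ax, ay, az], ...], "travel": [[tx, ty, tz], ...], "jaw": [jaw, ...]}. A call has 1 to 20 rows; each row is the pose to reach, as a shift and turn from the pose commanded when the call began, along the tool's axes at that moment; what a row does not reach only later rows make up. A row lasts 1/8 s, in which the tool goes at most 62.5 mm and 10.7 degrees, less where a joint would pass 70% of its speed; a pose out of reach is approached as far as the arm can. A call with a number of a shift or a turn outside -1 to 1 is refused whole. A call with a gripper value outside its range is refused whole. The fingers move at their own pace and stop on an object; the grip force is fixed at half the most. Time passes only in rows, so rows that repeat a pose let the fingers close. It gives the time, the measured TCP pose, the force, the opening and the grip force at its end, in the units of the state.
- manip.read_state(): the state, without advancing time (a new reading comes with each control period).
- manip.read_camera(name): name is "scene" or "side" or "wrist"; returns a dict with "color" (400x640x3 uint8, blue, green, red), "fov_y" (degrees; the focal length in pixels is half the picture's height over the tangent of half this angle, whatever the lens; pixels are square), "cx", "cy" (the principal point, pixels), "R" (3x3) and "t" (3): a world point X has camera coordinates R X + t; the wrist camera has in their place "tool_from_camera" (4x4, takes a point from camera to tool coordinates, whose origin is the TCP and whose axes are the flange's). Camera axes: x right, y down, z forward; pixel columns grow to the right and rows downward; lengths in m; the calibration is good to about 2 mm. A picture is of the moment at which its call begins: read the wrist's pose just before it. There is no depth.
- manip.finish_job(): hands the job in; it is judged then, once.
The state is a dict: "t": time; "qpos": joint angles; "qd": joint speeds; "effort": joint torques, N m; "tool_pos": TCP position; "ee_rot": TCP orientation; "contact_force": force on the tool from outside, world axes, zero at the start; "moment": the same for the moment, N m; "finger_gap": finger opening in m; "grasp_force": force on a finger pad.
Only numpy, scipy, OpenCV 4.12 (cv2) and the standard library are available. Lean on these libraries where they do the work, as an engineer would, in place of code of your own. Each camera call takes 0.05 s, during which the arm holds its last target. There are 200 camera calls.

### The job

Load the leaning spring-loaded feeder with both cuvette trays, one at a time: first push the blue tray squarely down the column against the spring until both orange catches snap shut over it, then do the same with the white tray on top of it, so that its corner pins sit in the blue tray's sockets and the catches close over the white one. Let go of everything at the end and leave the dropper bottle, the stamp and the timer where they stand.

Things in the scene. Friction and masses are not known exactly. Their poses are not given: they have to be found in the camera images.
- blue_tray: Blue cuvette tray, 120 mm (its x) x 60 mm (y) x 29 mm high: a solid 24 mm body on four 5 mm corner pins, small wells on top, about 0.12 kg, same either way round. Origin: centre at the level of the pin tips (z = 0 on the table), body 5 to 29 mm above it, z up. Starts flat on the table with room for fingers at the middle of its long sides: grip it there, across the 60 mm.
- white_tray: White cuvette tray, same shape and origin as the blue one, lying flat elsewhere (the two places are swapped at random). Pins 6 mm thick, round-tipped, at x = +-46, y = +-20 mm; sockets 12 x 12 mm, 8 mm deep at the same places in the top take the pins of the tray above: stacked trays stand 24 mm apart.
- feeder: white foot of the feeder, 150 x 124 mm, fixed, at a different place and yaw each time. Origin: centre of its underside. It carries, on a pivot 68 mm above the table, the column with grey bottom plate and four corner guide posts, which leans towards the robot by 0.42 to 0.68 rad from vertical (clamped). Two cheeks with black knobs, 124 mm over all, flank the pivot up to 22 mm above it.
- mouth (a point): centre of the column at the level of the catches' undersides, 85 mm up the column from the pivot. z: out of the column along its axis (trays are fed along -z, square to it); x: along its 120 mm length, away from the robot and upward; y: across it. A latched tray's origin lies 29 mm below this point; to latch, push it 1 to 5 mm lower than that; the spring then lifts it against the catches.
- guide_top (a point): on the column axis at the tops of the guide posts, 30 mm above point mouth, same axes. The posts leave 123 x 63 mm clear, with a 12 mm flared lead-in at the top. The column's long sides are open between the posts (|x| < 43 mm), with nothing outside y = +-36 mm down to 90 mm below this point, so fingers holding a tray by its long sides can go down with it.
- platform (a joint): travel of the sprung grey platform in the column, m: 0 = up (empty; its top is 10 mm below point mouth and bears on a tray's body between the pins), grows downward to 0.058 (stop). Spring 4.4 N at 0, plus 2.2 N per 10 mm: 0.014 and 7.5 N with one tray latched, 0.038 and 13 N with two.
- catch_near (a joint): orange sprung catch at the column's lower end, nearest the robot: 0 = shut (nose 6 mm over a tray's end), opens outward to 0.010 m. A tray pushed down wedges it open by its ramp, which reaches 17 mm above point mouth (a few newtons for both), and it snaps shut when the tray's top is below it; it then keeps the tray from coming up.
- catch_far (a joint): the same catch at the column's upper end, farthest from the robot.
- dropper_bottle: bystander: amber dropper bottle, 36 mm diameter, 108 mm high, standing close beside a long side of the blue tray, towards its far end. Origin: centre of its underside.
- stamp: bystander: blue and black self-inking stamp standing upright, 31 x 50 x 82 mm high, close beside a long side of the white tray, towards its near end. Origin: centre of its underside.
- lab_timer: bystander: cream timer standing on its foot, 26 x 62 x 46 mm high, beside the feeder. Origin: centre of its underside.
There are look-alikes about, which are no part of the job. What is shaped like the blue_tray but green is not meant.

How it is judged:
On the way, in this order (a step that is already met when the one before it is completed fails the run):
1. the blue tray alone is latched under both catches (z of blue_tray in the frame of mouth between -0.0335 and -0.0265 m and distance between blue_tray and mouth below 0.034 m and angle between the z axis of blue_tray and the z axis of mouth, either way round below 0.06 rad and angle between the x axis of blue_tray and the x axis of mouth, either way round below 0.08 rad and value of joint each of catch_near, catch_far below 0.003 m and distance between white_tray and mouth above 0.06 m), for 0.2 s.
2. the white tray is latched on top of the blue one (z of white_tray in the frame of mouth between -0.0335 and -0.0265 m and distance between white_tray and mouth below 0.034 m and angle between the z axis of white_tray and the z axis of mouth, either way round below 0.06 rad and angle between the x axis of white_tray and the x axis of mouth, either way round below 0.08 rad and value of joint each of catch_near, catch_far below 0.003 m and distance between white_tray and blue_tray below 0.0268 m), for 0.2 s.
At the end, for the whole second after the job is handed in: White tray under both shut catches (within 3 mm), origin 26.5 to 33.5 mm below the mouth point, within 34 mm of it, square within 0.06 rad (yaw 0.08); blue tray beneath, pins seated (origins under 26.8 mm apart); at rest; bottle, stamp, timer upright, moved under 30 mm (all of step 2 and z of blue_tray in the frame of white_tray below -0.0225 m and angle between the z axis of blue_tray and the z axis of mouth, either way round below 0.06 rad and linear speed of each of white_tray, blue_tray below 0.02 m/s and distance of each of dropper_bottle, stamp, lab_timer from where it was at the start of the episode below 0.03 m and angle between each of dropper_bottle, stamp, lab_timer's own z axis and vertical below 0.2 rad); the robot touches nothing.
It fails at once if the amber dropper bottle is knocked over or shifted by more than 30 mm (distance of dropper_bottle from where it was at the start of the episode above 0.03 m or angle between dropper_bottle's own z axis and vertical above 0.2 rad).
It fails at once if the blue stamp is knocked over or shifted by more than 30 mm (distance of stamp from where it was at the start of the episode above 0.03 m or angle between stamp's own z axis and vertical above 0.2 rad).
It fails at once if the timer is knocked over or shifted by more than 30 mm (distance of lab_timer from where it was at the start of the episode above 0.03 m or angle between lab_timer's own z axis and vertical above 0.2 rad).
It also fails if it takes over 58 s, if anything falls off the work surface, if the arm or the gripper's body presses on something with over 40 N, if the wrist force passes 120 N, or if a joint passes its speed limit or range.

## Working session

There is one attempt and no reset: what is moved stays moved. The work goes in short steps, Python scripts to look and compute and a tool call to move; the robot and the scene stay as the last step left them, time stands still between calls to the robot, and variables do not carry over. Pictures are saved under pics/ and viewed, at most 10 in all, crops included, and the job is handed in when it is done.

Besides the shell and the picture viewer there is one more tool, called as name(argument=value, ...) on one line, values as JSON. drive_tool: Moves the arm, as the interface text tells. Shift numbers are shares of 0.4 m and turn numbers shares of 0.5 rad, none past 1 either way. Its arguments: {"type":"object","properties":{"rot":{"type":"array"},"travel":{"type":"array"},"jaw":{"type":"array"}},"required":["rot","travel","jaw"]}

```bash
ls; mkdir -p pics
cat > h.py <<'E'
import numpy as np,cv2
from workcell import manip
from scipy.spatial.transform import Rotation as Ro
def cam(n):
    s=manip.read_state(); c=manip.read_camera(n); c={k:(np.array(v) if k!='fov_y' else v) for k,v in c.items()}
    c['f']=c['color'].shape[0]/2/np.tan(np.radians(c['fov_y'])/2)
    if n=='wrist':
        T=np.eye(4);T[:3,:3]=Ro.from_rotvec(s['ee_rot']).as_matrix();T[:3,3]=s['tool_pos']
        M=np.linalg.inv(T@c['tool_from_camera']);c['R']=M[:3,:3];c['t']=M[:3,3]
    return c
def ray(c,p):
    d=np.array([(p[0]-c['cx'])/c['f'],(p[1]-c['cy'])/c['f'],1.]);d=c['R'].T@d
    return -c['R'].T@c['t'],d/np.linalg.norm(d)
def onz(c,p,z):
    o,d=ray(c,p);return o+d*(z-o[2])/d[2]
def proj(c,X):
    q=np.atleast_2d(X)@c['R'].T+c['t'];return q[:,:2]/q[:,2:]*c['f']+[c['cx'],c['cy']]
def tri(obs):
    A=0;b=0
    for c,p in obs:
        o,d=ray(c,p);P=np.eye(3)-np.outer(d,d);A=A+P;b=b+P@o
    X=np.linalg.solve(A,b);return X,max(np.linalg.norm(proj(c,X)[0]-p) for c,p in obs)
E
python3 - <<'E'
from h import *
import pickle
for n in ['scene','side','wrist']:
    c=cam(n);cv2.imwrite(f'pics/{n}0.png',c['color']);pickle.dump(c,open(n+'0.pkl','wb'));print(n,c['f'],c['cx'],c['cy'],-c['R'].T@c['t'],c['R'][2])
print(manip.read_state())
E
```

```text
pics
scene 505.9010292457436 317.14659919187017 198.56103264106395 [-0.3731795  -0.35729551  0.95778715] [ 0.67753473  0.34552531 -0.64927571]
side 498.35354018718186 321.4222711027751 195.76395774948716 [ 0.00468425 -0.91023602  0.86318736] [ 0.3720299   0.74972425 -0.54727261]
wrist 281.2033769196882 315.7844468505039 199.68090930331473 [0.18473276 0.54951864 0.37343582] [ 0.2634951  -0.13003066 -0.95585687]
{'t': 0.15, 'qpos': array([ 9.66495790e-01,  2.07271417e-01,  1.54261648e+00,  1.12476091e-05,
        1.39350432e+00, -1.50461919e-01]), 'qd': array([-0.00011209, -0.00242694, -0.00437554, -0.00143521,  0.00043877,
       -0.00050254]), 'effort': array([-3.50340279e-04, -3.83512509e+01, -2.92037308e+01, -3.36648172e-04,
        6.72120193e-03, -3.04279592e-05]), 'tool_pos': array([0.25174362, 0.51631496, 0.23037015]), 'ee_rot': array([-7.06637021e-01, -3.06039719e+00,  2.62086312e-03]), 'contact_force': array([-0.23747223,  0.16392563, -0.11911674]), 'moment': array([ 0.02887002,  0.03490702, -0.02212284]), 'grasp_force': 0.0, 'finger_gap': 0.0855131687956595}
```

View pics/scene0.png

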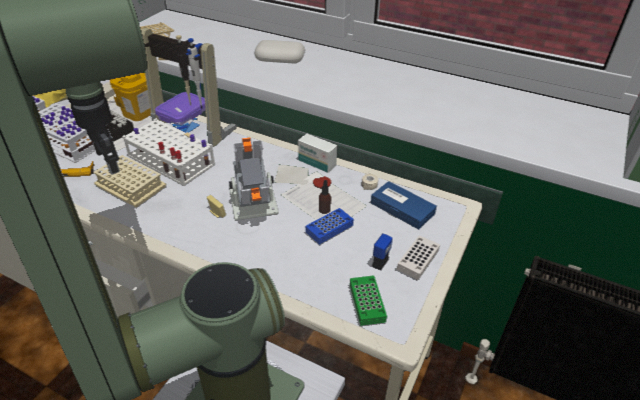

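View pics/side0.png

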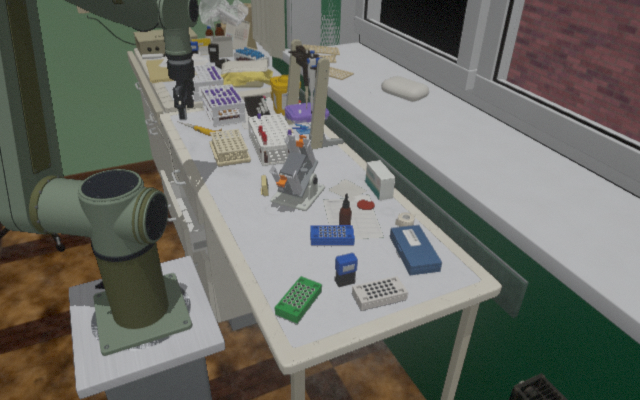

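The scene view shows the feeder near (253,180), blue tray (329,226), bottle (325,200), white tray (418,257), stamp (383,250) and timer (216,205). In the side view they are at (296,175), (332,235), (346,212), (380,293), (346,268) and (264,185).

Run:
```python
from h import *
import pickle
S=pickle.load(open('scene0.pkl','rb'));D=pickle.load(open('side0.pkl','rb'))
def mk(c,lo,hi,roi):
    h=cv2.cvtColor(c['color'],cv2.COLOR_BGR2HSV);m=cv2.inRange(h,np.array(lo),np.array(hi));z=np.zeros_like(m);x0,y0,x1,y1=roi;z[y0:y1,x0:x1]=m[y0:y1,x0:x1];return z
for nm,c,rb,rw,ro in [('scene',S,(300,205,358,245),(396,234,442,280),(225,130,275,215)),('side',D,(305,222,360,248),(350,275,410,310),(265,125,325,210))]:
    m=mk(c,(105,120,40),(130,255,255),rb);r=cv2.minAreaRect(cv2.findNonZero(m));print(nm,'blue',r)
    B=cv2.boxPoints(r);print([onz(c,p,.029).round(3)[:2].tolist() for p in B])
    m=mk(c,(5,180,120),(18,255,255),ro);n,l,s,ce=cv2.connectedComponentsWithStats(m);print('orange',s[1:,4],ce[1:].round(1))
for a,b,n in [((329,226),(332,235),'blue'),((418,257),(380,290),'white'),((383,250),(346,268),'stamp'),((325,197),(346,212),'bottle'),((216,205),(264,185),'timer'),((253,180),(296,175),'feeder'),((247,144),(301,139),'far'),((256,196),(282,183),'near')]:
    print(n,*tri([(S,a),(D,b)]))
```

```text
scene blue ((329.5, 225.0), (22.57431983947754, 46.01688003540039), 60.2551155090332)
[[0.478, 0.115], [0.611, 0.061], [0.553, 0.0], [0.428, 0.055]]
orange [77 69] [[246.9 144.6]
 [255.3 194.1]]
side blue ((332.0, 234.5), (19.0, 42.0), 90.0)
[[0.48, 0.109], [0.588, 0.061], [0.548, -0.014], [0.445, 0.032]]
orange [ 1 20 23] [[301.  136. ]
 [299.4 142.2]
 [281.7 181.7]]
blue [0.52455166 0.0635411  0.0133483 ] 0.43844055312719993
white [ 0.5270332  -0.18633778  0.01916464] 0.7039994392955312
stamp [ 0.47547237 -0.10904693  0.04938697] 0.6958479611283108
bottle [0.59295152 0.11095674 0.04370107] 1.0415340163639153
timer [0.43829058 0.37221541 0.02488605] 1.264288392027826
feeder [0.51668641 0.29577246 0.08614843] 1.6396693756277727
far [0.54357779 0.32361234 0.18567434] 0.0644410205327549
near [0.44846016 0.24065863 0.10360294] 1.0353470968860135
```

```bash
python3 - <<'E'
import cv2
a=cv2.imread('pics/scene0.png')[120:290,190:450];b=cv2.imread('pics/side0.png')[120:320,240:430]
a=cv2.resize(a,None,fx=3,fy=3,interpolation=cv2.INTER_CUBIC)
cv2.imwrite('pics/a.png',a)
b=cv2.resize(b,None,fx=3,fy=3,interpolation=cv2.INTER_CUBIC)
cv2.imwrite('pics/b.png',b)
E
cat >> h.py <<'E'
def go(p,Rt,P0=None):
    """shares for a target from the present measured pose"""
    s=manip.read_state();R0=Ro.from_rotvec(s['ee_rot'])
    d=R0.inv().apply(np.array(p)-s['tool_pos'])/.4
    r=(R0.inv()*Ro.from_matrix(Rt)).as_rotvec()/.5
    print('travel',d.round(4).tolist(),'rot',r.round(4).tolist());return d,r
def down(a):
    """tool down, tool x at world yaw a"""
    x=np.array([np.cos(a),np.sin(a),0]);z=np.array([0,0,-1.]);return np.c_[x,np.cross(z,x),z]
E
python3 - <<'E'
from h import *
go((.45,.14,.30),down(np.radians(158)))
E
```

```text
travel [-0.8579, -0.6286, -0.1732] rot [-0.0035, -0.0007, -0.1397]
```

drive_tool(rot=[[0,0,0],[0,0,-0.14],[0,0,-0.14],[0,0,-0.14],[0,0,-0.14],[0,0,-0.14],[0,0,-0.14],[0,0,-0.14],[0,0,-0.14],[0,0,-0.14],[0,0,-0.14]], travel=[[0,0,-0.17],[-0.86,-0.63,-0.17],[-0.86,-0.63,-0.17],[-0.86,-0.63,-0.17],[-0.86,-0.63,-0.17],[-0.86,-0.63,-0.17],[-0.86,-0.63,-0.17],[-0.86,-0.63,-0.17],[-0.86,-0.63,-0.17],[-0.86,-0.63,-0.17],[-0.86,-0.63,-0.17]], jaw=[-1,-1,-1,-1,-1,-1,-1,-1,-1,-1,-1])

```text
t: 1.52
tool_pos: [0.4501, 0.1407, 0.2991]
ee_rot: [-0.596, -3.084, -0.0]
contact_force: [0.1, -1.0, -0.0]
finger_gap: 0.0856
grasp_force: 0.0
```

Run:
```python
from h import *
import pickle
c=cam('wrist');cv2.imwrite('pics/w1.png',c['color']);pickle.dump(c,open('w1.pkl','wb'));s=manip.read_state();print(s['t'],s['tool_pos'],s['qpos'],s['ee_rot'])
```

```text
1.575 [0.45016545 0.14077379 0.29920376] [ 1.19118224e-01 -6.57093785e-02  1.69169303e+00  2.53719467e-04
  1.51582438e+00 -1.07034426e+00] [-5.95343109e-01 -3.08437950e+00 -2.75832302e-04]
```

View pics/w1.png

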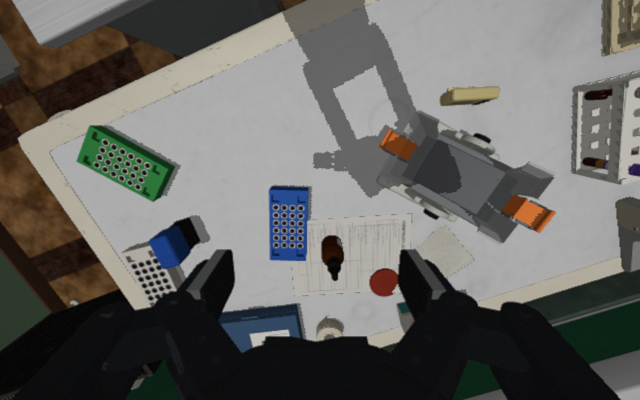

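Wrist view 1 shows the blue tray at (289,223), with the bottle beside it at (333,258). The feeder's catches are at (398,144) and (530,213), the timer at (470,95), the stamp at (178,243), and the white tray at (155,277), partly hidden.

Run:
```python
from h import *
import pickle
S=pickle.load(open('scene0.pkl','rb'));D=pickle.load(open('side0.pkl','rb'));W=pickle.load(open('w1.pkl','rb'))
m=cv2.inRange(cv2.cvtColor(W['color'],cv2.COLOR_BGR2HSV),np.array((5,180,90)),np.array((18,255,255)))
n,l,s,ce=cv2.connectedComponentsWithStats(m);k=[i for i in range(1,n) if s[i,4]>60 and s[i,0]>350];o=sorted(ce[k].tolist());print(o,s[k,4])
N,e1=tri([(S,(255.3,194.1)),(D,(281.7,181.7)),(W,o[0])]);F,e2=tri([(S,(246.9,144.6)),(D,(299.4,141.5)),(W,o[-1])])
print(N,e1,F,e2);d=F-N;print(np.linalg.norm(d),np.degrees(np.arctan2(d[1],d[0])),np.arctan2(d[2],np.hypot(*d[:2])))
x=d/np.linalg.norm(d);y=np.cross([0,0,1],x);y/=np.linalg.norm(y);z=np.cross(x,y);R=np.c_[x,y,z];M=(N+F)/2;np.save('col.npy',np.c_[R,M])
print('M',M,'pivot if mouth',M-.085*z)
for p in [(333,258)]: print('bottle base-ish',onz(W,p,.05))
# blue wells / outline
h=cv2.cvtColor(W['color'],cv2.COLOR_BGR2HSV);b=cv2.inRange(h,np.array((105,120,40)),np.array((130,255,255)));b[:, :255]=0;b[:,320:]=0;b[:175]=0;b[275:]=0
cs,_=cv2.findContours(b,0,2);c=max(cs,key=cv2.contourArea);r=cv2.minAreaRect(c);print(r)
for z in(.029,.005):
    B=[onz(W,p,z) for p in cv2.boxPoints(r)];print(z,np.round([q[:2] for q in B],4).tolist())
x=-R[:,0];Rt=np.c_[x,R[:,1],-R[:,2]];go(M+.14*R[:,2],Rt)
s=manip.read_state();rv=(Ro.from_rotvec(s['ee_rot']).inv()*Ro.from_matrix(Rt)).as_rotvec();print(rv)
```

```text
[[397.71043165467626, 144.69424460431654], [524.4790502793296, 210.60893854748602], [544.7735849056604, 220.93396226415095]] [556 716 106]
[0.44994007 0.24470272 0.10632743] 1.400398839539769 [0.55304944 0.33720366 0.17575742] 12.544269950552227
0.15494673337651527 41.89574902478288 0.4646270518764359
M [0.50149476 0.29095319 0.14104242] pivot if mouth [0.52984569 0.31638722 0.06505338]
bottle base-ish [0.59107047 0.1135701  0.05      ]
((288.0, 223.5), (73.0, 38.0), 90.0)
0.029 [[0.4537, 0.0634], [0.4752, 0.1168], [0.5898, 0.0696], [0.5665, 0.0116]]
0.005 [[0.4579, 0.0573], [0.4806, 0.1138], [0.6019, 0.0638], [0.5773, 0.0024]]
travel [0.09, 0.2556, 0.0826] rot [-0.516, -0.8311, -2.1834]
[-0.25799047 -0.41556797 -1.09169908]
```

drive_tool(rot=[[-0.172,-0.277,-0.728],[-0.172,-0.277,-0.728],[-0.172,-0.277,-0.728]], travel=[[0.09,0.256,0.08],[0.09,0.256,0.08],[0.09,0.256,0.08]], jaw=[-1,-1,-1])

```text
t: 1.95
tool_pos: [0.4528, 0.2511, 0.2656]
ee_rot: [0.017, 2.992, 0.087]
contact_force: [-0.4, -1.2, 0.2]
finger_gap: 0.0853
grasp_force: 0.0
```

drive_tool(rot=[[-0.172,-0.277,-0.728],[-0.172,-0.277,-0.728],[-0.172,-0.277,-0.728]], travel=[[0,0,0],[0,0,0],[0,0,0]], jaw=[-1,-1,-1])

```text
t: 2.33
tool_pos: [0.4549, 0.2476, 0.2674]
ee_rot: [-0.494, 2.796, 0.162]
contact_force: [0.5, -0.1, -0.1]
finger_gap: 0.0851
grasp_force: 0.0
```

drive_tool(rot=[[-0.172,-0.277,-0.728],[-0.172,-0.277,-0.728],[-0.172,-0.277,-0.728],[-0.172,-0.277,-0.728]], travel=[[0,0,0],[0,0,0],[0,0,0],[0,0,0]], jaw=[-1,-1,-1,-1])

```text
t: 2.82
tool_pos: [0.4562, 0.2479, 0.2678]
ee_rot: [-0.958, 2.523, 0.227]
contact_force: [-0.0, -0.1, 0.3]
finger_gap: 0.0855
grasp_force: 0.0
```

Run:
```python
from h import *
import pickle
c=cam('wrist');pickle.dump(c,open('w2.pkl','wb'));s=manip.read_state();print(s['t'],s['tool_pos'],s['qpos'],s['ee_rot'])
cv2.imwrite('pics/w2.png',c['color'])
C=np.load('col.npy');go(C[:,3]+.14*C[:,2],np.c_[-C[:,0],C[:,1],-C[:,2]])
```

```text
2.875 [0.4562788  0.24806967 0.26787127] [ 0.18688524 -0.23106417  1.96753002  0.27427207  1.01653178 -2.2094538 ] [-0.9588824   2.52244616  0.22698695]
travel [0.0029, 0.0043, 0.0032] rot [-0.0038, -0.0005, -0.0085]
```

View pics/w2.png

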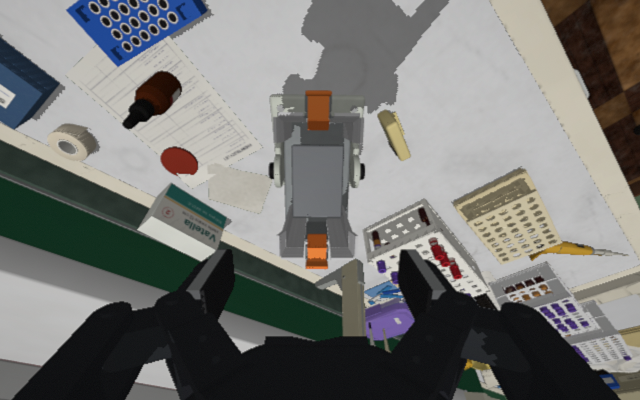

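Wrist view 2 looks down the column. The platform spans columns 292–345 and rows 147–217, with catches at (318,110) and (316,250). The knobs are at (275,170) and (360,170), and the timer is at (394,135).

drive_tool(rot=[[0,0,0],[0,0,0],[0,0,0],[0,0,0]], travel=[[-0.2,0.2,0],[-0.2,0.2,0],[-0.2,0.2,0],[-0.2,0.2,0]], jaw=[-1,-1,-1,-1])

```text
t: 3.38
tool_pos: [0.4554, 0.3554, 0.3025]
ee_rot: [-0.963, 2.522, 0.227]
contact_force: [-0.5, 0.5, -1.1]
finger_gap: 0.0853
grasp_force: 0.0
```

Run:
```python
from h import *
import pickle
c=cam('wrist');pickle.dump(c,open('w3.pkl','wb'))
```

drive_tool(rot=[[0,0,0],[0,0,0],[0,0,0],[0,0,0],[0,0,0]], travel=[[0.1,-0.4,0],[0.1,-0.4,0],[0.1,-0.4,0],[0.1,-0.4,0],[0.1,-0.4,0]], jaw=[-1,-1,-1,-1,-1])

```text
t: 4.05
tool_pos: [0.5353, 0.2114, 0.2847]
ee_rot: [-0.96, 2.523, 0.228]
contact_force: [0.4, 0.3, -0.0]
finger_gap: 0.085
grasp_force: 0.0
```

Run:
```python
from h import *
import pickle
c=cam('wrist');pickle.dump(c,open('w4.pkl','wb'))
C=np.load('col.npy');out=[]
for n in (2,3,4):
    c=pickle.load(open(f'w{n}.pkl','rb'));u,v=proj(c,C[:,3])[0].astype(int);x0=max(0,min(u-60,510));y0=max(0,min(v-95,210));print(n,x0,y0)
    k=cv2.resize(c['color'][y0:y0+190,x0:x0+130],None,fx=3,fy=3,interpolation=cv2.INTER_CUBIC)
    out.append(k[:,:266] if 0 else k)
im=np.hstack(out);im=im[:, :];print(im.shape)
im=cv2.resize(im,(800,int(570*800/im.shape[1])));cv2.imwrite('pics/f.png',im);print(im.shape)
```

```text
2 257 91
3 173 12
4 337 54
(570, 1170, 3)
(389, 800, 3)
```

View pics/f.png

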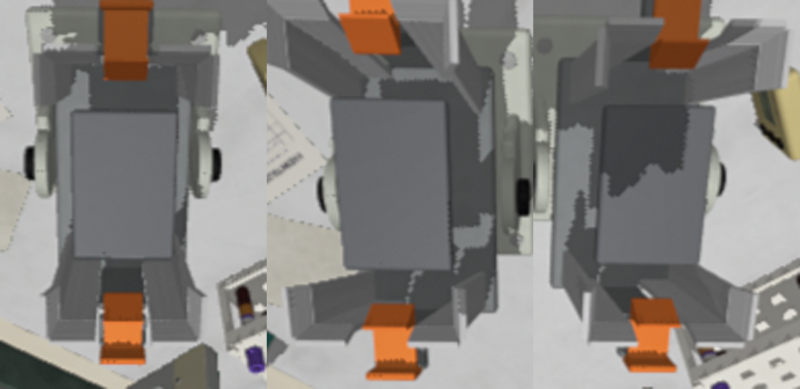

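The crop shows the three platform views. In montage pixels the platform corners are (75,111)–(179,258), (331,98)–(451,270) and (602,105)–(699,265). The catch nose edges are near rows 79/293, 54/303 and 66/301.

```bash
cat > col.py <<'E'
from h import *
import pickle
V={n:pickle.load(open(f'w{n}.pkl','rb')) for n in(2,3,4)};off={2:(257,91,0),3:(173,12,266.67),4:(337,54,533.33)};k=3*800/1170
def P(n,q): a,b,o=off[n];return ((q[0]-o+.5)/k+a-.5,(q[1]+.5)/k+b-.5)
pts={'NL':[(75,111),(331,98),(602,105)],'NR':[(177,111),(446,99),(713,107)],'FR':[(179,258),(451,270),(699,265)],'FL':[(74,258),(343,268),(599,261)],
'nl':[(105,79),(351,54),(650,66)],'nr':[(147,79),(402,53),(694,68)],'fl':[(104,293),(367,303),(629,301)],'fr':[(143,293),(414,303),(673,299)]}
X={}
for a,b in pts.items():
    ps=[]
    for n,q in zip((2,3,4),b):
        p=P(n,q)
        if a.isupper():
            g=cv2.cvtColor(V[n]['color'],cv2.COLOR_BGR2GRAY);r=cv2.cornerSubPix(g,np.float32([[p]]),(3,3),(-1,-1),(3,50,.01))[0,0]
            if np.hypot(*(r-p))<2.: p=tuple(map(float,r))
        ps.append((V[n],p))
    X[a],e=tri(ps);print(a,X[a].round(4),round(e,2))
Q=np.array([X[i] for i in('NL','NR','FR','FL')]);c=Q.mean(0);x=(Q[2]+Q[3]-Q[0]-Q[1]);L=np.linalg.norm(x)/2;x/=np.linalg.norm(x);y=Q[0]+Q[3]-Q[1]-Q[2];Wd=np.linalg.norm(y)/2;z=np.cross(x,y);z/=np.linalg.norm(z);y=np.cross(z,x)
print('platform c',c,'L',L,'W',Wd,'x',x,'y',y,'z',z,'lean',np.arccos(z[2]),'xlean',np.arcsin(x[2]))
N=(X['nl']+X['nr'])/2;F=(X['fl']+X['fr'])/2;d=F-N;print('N',N,'F',F,np.linalg.norm(d),'yaw',np.arctan2(d[1],d[0]),np.arctan2(x[1],x[0]),'lean',np.arcsin(d[2]/np.linalg.norm(d)))
R=np.c_[x,y,z];print('catches in plat frame',(N-c)@R,(F-c)@R,'pivot by platform',c-.075*z,'pivot by noses',(N+F)/2-.085*z)
E
python3 col.py
```

```text
NL [0.4934 0.2483 0.1145] 1.25
NR [0.4596 0.288  0.1157] 0.96
FR [0.5093 0.3336 0.1518] 1.93
FL [0.5421 0.2912 0.1541] 0.48
nl [0.4674 0.2469 0.1204] 1.19
nr [0.4545 0.2629 0.1181] 0.34
fl [0.5393 0.308  0.1721] 1.31
fr [0.5252 0.3242 0.1713] 0.48
platform c [0.50108514 0.29025751 0.13400084] L 0.07619269207121869 W 0.05283359906758218 x [0.64563757 0.58009848 0.4966265 ] y [ 0.65524526 -0.75482635  0.02984671] z [ 0.39218081  0.306142   -0.86745103] lean 2.620852212354054 xlean 0.5197077558032175
N [0.46097962 0.25491005 0.11920575] F [0.53221811 0.31608091 0.1716877 ] 0.10756929055793694 yaw 0.7095099773478851 0.7319798651892185 lean 0.5096705503320793
catches in plat frame [-5.37462738e-02 -3.93435899e-05 -1.37159424e-02] [ 0.05379702  0.00203238 -0.01257612] pivot by platform [0.47167158 0.26729686 0.19905967] pivot by noses [0.4632635  0.25947341 0.21918006]
```

```bash
cat >> h.py <<'E'
def column(yaw=.718,l=.512,M=(.4974,.2870,.1427)):
    cy,sy,cl,sl=np.cos(yaw),np.sin(yaw),np.cos(l),np.sin(l)
    x=np.array([cl*cy,cl*sy,sl]);y=np.array([-sy,cy,0]);return np.c_[x,y,np.cross(x,y)],np.array(M)
E
python3 - <<'E'
from h import *
import pickle
V=pickle.load(open('w2.pkl','rb'));W=pickle.load(open('w1.pkl','rb'))
d,r=go((.525,.065,.18),down(np.radians(158)));print(r/3)
E
```

```text
travel [0.3532, -0.2577, 0.1165] rot [0.5167, 0.8293, 2.1831]
[0.17222564 0.2764344  0.72770046]
```

drive_tool(rot=[[0.172,0.277,0.728],[0.172,0.277,0.728],[0.172,0.277,0.728]], travel=[[0.2,-0.258,0],[0.353,-0.258,0.1],[0.353,-0.258,0.117]], jaw=[-1,-1,-1])

```text
t: 4.47
tool_pos: [0.527, 0.0656, 0.1814]
ee_rot: [-0.498, 2.792, 0.16]
contact_force: [1.2, -0.4, -0.8]
finger_gap: 0.0855
grasp_force: 0.0
```

drive_tool(rot=[[0.172,0.277,0.728],[0.172,0.277,0.728],[0.172,0.277,0.728]], travel=[[0,0,0],[0,0,0],[0,0,0]], jaw=[-1,-1,-1])

```text
t: 4.85
tool_pos: [0.5266, 0.0668, 0.181]
ee_rot: [0.023, 2.988, 0.087]
contact_force: [-0.2, 0.4, 0.1]
finger_gap: 0.0854
grasp_force: 0.0
```

drive_tool(rot=[[0.172,0.277,0.728],[0.172,0.277,0.728],[0.172,0.277,0.728],[0.172,0.277,0.728]], travel=[[0,0,0],[0,0,0],[0,0,0],[0,0,0]], jaw=[-1,-1,-1,-1])

```text
t: 5.35
tool_pos: [0.5256, 0.0657, 0.1802]
ee_rot: [0.593, 3.085, 0.001]
contact_force: [0.1, -0.4, -0.2]
finger_gap: 0.0854
grasp_force: 0.0
```

Run:
```python
from h import *
import pickle
c=cam('wrist');pickle.dump(c,open('w5.pkl','wb'));s=manip.read_state();print(s['t'],s['tool_pos'],s['ee_rot'])
cv2.imwrite('pics/w5.png',c['color'])
go((.525,.065,.18),down(np.radians(158)))
```

```text
5.4 [0.52538652 0.06548071 0.18021668] [5.94417023e-01 3.08478296e+00 8.07425697e-04]
travel [0.0005, -0.0015, 0.0005] rot [0.001, -0.0001, 0.0065]
```

View pics/w5.png

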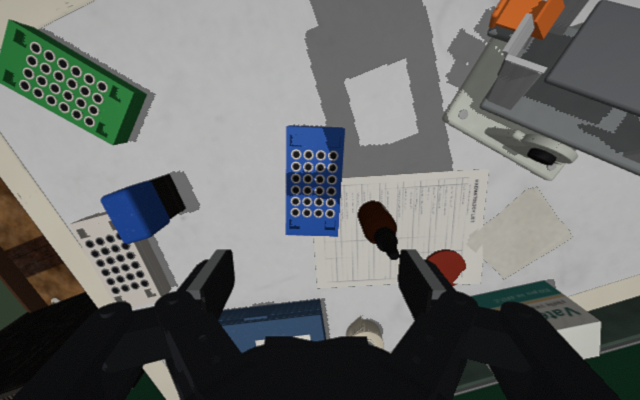

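Wrist view 5 shows the blue tray's top at columns 287–344, rows 126–237, with its wells centred near (315,184). The bottle is at (380,228), the stamp at (145,208), and the white tray's wells are near (115,265).

```bash
cat > tray.py <<'E'
from h import *
import pickle
def wells(c,roi,dark):
    x0,y0,x1,y1=roi;g=cv2.cvtColor(c['color'],cv2.COLOR_BGR2GRAY)[y0:y1,x0:x1]
    m=((g<90) if dark else (g>130)).astype(np.uint8)
    n,l,s,ce=cv2.connectedComponentsWithStats(m)
    k=[i for i in range(1,n) if 5<s[i,4]<200 and max(s[i,2:4])<18 and min(s[i,2:4])>2]
    return ce[k]+[x0,y0],s[k,4]
E
python3 - <<'E'
from tray import *
W5=pickle.load(open('w5.pkl','rb'));W1=pickle.load(open('w1.pkl','rb'))
def rep(n,c,roi,dark):
    w,a=wells(c,roi,dark);X=np.array([onz(c,p,.029) for p in w])[:,:2];r=cv2.minAreaRect(np.float32(X*1000));print(n,len(w),a.tolist(),'mid',r, 'mean',X.mean(0),'px',w.mean(0));return w.mean(0)
b5=rep('b5',W5,(286,146,345,220),0);b1=rep('b1',W1,(272,200,308,250),0)
w5=rep('w5',W5,(80,230,150,298),1)
rep('g5',W5,(20,30,110,110),0)
print(tri([(W5,b5),(W1,b1)]))
# bottle
h=cv2.cvtColor(W5['color'],cv2.COLOR_BGR2HSV)
for p in [(366,204),(378,262)]: print('bottle px',onz(W5,p,0),onz(W5,p,.06))
q=cv2.inRange(h,np.array((105,120,40)),np.array((130,255,255)));q[:,:270]=0;q[:,350:]=0;q[:110]=0;q[245:]=0
print(cv2.minAreaRect(cv2.findNonZero(q)))
E
```

```text
b5 18 [40, 39, 37, 12, 38, 35, 20, 8, 29, 31, 12, 11, 14, 28, 31, 16, 32, 8] mid ((524.4986572265625, 63.429908752441406), (38.356117248535156, 67.04508209228516), 66.80158996582031) mean [0.52612907 0.06314482] px [313.25661692 186.31727618]Traceback (most recent call last):
  File "<stdin>", line 5, in <module>
  File "<stdin>", line 4, in rep
IndexError: too many indices for array: array is 1-dimensional, but 2 were indexed
```

```bash
cat > tray.py <<'E'
from h import *
import pickle
def bluetray(c,roi):
    x0,y0,x1,y1=roi;g=c['color'][y0:y1,x0:x1].astype(int)
    sat=g[...,0]-g[...,2]; m=(sat<60).astype(np.uint8)   # wells: not blue
    b=(sat>=60).astype(np.uint8);cs,_=cv2.findContours(b,0,2);k=max(cs,key=cv2.contourArea);hull=cv2.convexHull(k)
    f=np.zeros_like(m);cv2.drawContours(f,[hull],-1,1,-1);f=cv2.erode(f,np.ones((3,3)));m&=f
    n,l,s,ce=cv2.connectedComponentsWithStats(m);i=[j for j in range(1,n) if s[j,4]>8]
    return ce[i]+[x0,y0],s[i,4],hull[:,0]+[x0,y0]
def whitewells(c,roi):
    x0,y0,x1,y1=roi;g=cv2.cvtColor(c['color'],cv2.COLOR_BGR2GRAY)[y0:y1,x0:x1]
    n,l,s,ce=cv2.connectedComponentsWithStats((g<95).astype(np.uint8));i=[j for j in range(1,n) if 8<s[j,4]<120 and max(s[j,2:4])<14]
    return ce[i]+[x0,y0],s[i,4]
def rep(c,w,z=.029):
    X=np.array([onz(c,p,z) for p in w])[:,:2];(cx,cy),(a,b),t=cv2.minAreaRect(np.float32(X*1000))
    if a<b: t+=90
    print(len(w),'mid',round(cx,1),round(cy,1),'size',round(a,1),round(b,1),'yaw',round(t,2),'mean',X.mean(0).round(4))
E
python3 - <<'E'
from tray import *
W5=pickle.load(open('w5.pkl','rb'));W1=pickle.load(open('w1.pkl','rb'))
m=[]
for c,r in((W5,(270,110,350,245)),(W1,(262,178,318,268))):
    w,a,h=bluetray(c,r);print(a.tolist());rep(c,w);rep(c,h);m.append((c,w.mean(0)))
print(tri(m))
w,a=whitewells(W5,(80,230,150,296));print(a.tolist());rep(W5,w)
for p in [(366,204),(362,215),(378,262)]: print('bottle px',onz(W5,p,0),onz(W5,p,.06))
E
```

```text
[92, 90, 88, 1398, 85, 78, 81, 73, 76, 77, 77, 12, 16]
13 mid 532.2 61.1 size 40.3 82.7 yaw 156.21 mean [0.5322 0.0555]
13 mid 523.3 64.3 size 58.8 120.3 yaw 156.45 mean [0.5196 0.073 ]
[42, 40, 78, 41, 41, 37, 73, 36, 38, 34, 37, 37, 37, 38, 36, 38, 36, 34, 37, 35, 35, 34]
22 mid 523.5 64.2 size 38.6 64.2 yaw 156.21 mean [0.5247 0.0625]
11 mid 522.6 64.9 size 59.3 121.3 yaw 156.46 mean [0.5221 0.0636]
(array([ 0.54609249,  0.04750587, -0.03150427]), np.float64(0.5976100449790676))
[43, 47, 48, 44, 43, 48, 43, 41, 41, 41, 43, 43, 40, 39, 41, 41, 41, 37, 40, 40, 39, 50, 37, 39, 24]
25 mid 523.4 -195.7 size 78.8 76.8 yaw 67.8 mean [ 0.5297 -0.19  ]
bottle px [0.57645157 0.11141412 0.        ] [0.55413853 0.10810226 0.06      ]
bottle px [0.58805725 0.10230741 0.        ] [0.56359107 0.10068506 0.06      ]
bottle px [0.65690669 0.10044641 0.        ] [0.6196672  0.09916933 0.06      ]
```

Run:
```python
from tray import *
c=pickle.load(open('w5.pkl','rb'));T=np.linalg.inv(c['tool_from_camera'])
for z in(0,-.006,-.013,-.03,-.04):
    for x in(-.011,.011):
        q=T@[x,.0427,z,1];print(z,x,(q[:2]/q[2]*c['f']+[c['cx'],c['cy']]).round(1))
go((.5233,.0642,.06),down(np.radians(156.4)));go((.5233,.0642,.003),down(np.radians(156.4)))
```

```text
0 -0.011 [389.2 268.8]
0 0.011 [392.3 233.7]
-0.006 -0.011 [391.9 274.5]
-0.006 0.011 [395.2 238.3]
-0.013 -0.011 [395.3 281.7]
-0.013 0.011 [398.9 244.2]
-0.03 -0.011 [405.1 302.3]
-0.03 0.011 [409.6 260.9]
-0.04 -0.011 [412.  316.9]
-0.04 0.011 [417.3 273. ]
travel [0.0036, -0.0051, 0.3005] rot [0.001, -0.0001, 0.0624]
travel [0.0036, -0.0051, 0.443] rot [0.001, -0.0001, 0.0624]
```

drive_tool(rot=[[0,0,0.062],[0,0,0.062],[0,0,0.062],[0,0,0.062],[0,0,0.062],[0,0,0.062],[0,0,0.062],[0,0,0.062],[0,0,0.062],[0,0,0.062],[0,0,0.062]], travel=[[0.0036,-0.005,0.15],[0.0036,-0.005,0.3],[0.0036,-0.005,0.38],[0.0036,-0.005,0.43],[0.0036,-0.005,0.445],[0.0036,-0.005,0.445],[0.0036,-0.005,0.445],[0.0036,-0.005,0.445],[0.0036,-0.005,0.445],[0.0036,-0.005,0.445],[0.0036,-0.005,0.445]], jaw=[-1,-1,-1,-1,-1,-1,1,1,1,1,1])

```text
t: 6.78
tool_pos: [0.5257, 0.0641, 0.004]
ee_rot: [0.646, 3.071, 0.002]
contact_force: [0.3, 2.1, 6.7]
finger_gap: 0.059
grasp_force: 64.8
```

drive_tool(rot=[[0,0,0],[0,0,0],[0,0,0],[0,0,0],[0,0,0],[0,0,0]], travel=[[0,0,-0.08],[0,0,-0.23],[0,0,-0.38],[0,0,-0.53],[0,0,-0.6],[0,0,-0.6]], jaw=[1,1,1,1,1,1])

```text
t: 7.52
tool_pos: [0.5254, 0.0638, 0.2451]
ee_rot: [0.645, 3.069, 0.001]
contact_force: [-0.6, 0.3, -1.3]
finger_gap: 0.059
grasp_force: 65.5
```

Run:
```python
from tray import *
c=cam('wrist');pickle.dump(c,open('w6.pkl','wb'));s=manip.read_state();print(s['t'],s['tool_pos'],s['ee_rot'],s['finger_gap'],s['contact_force'])
cv2.imwrite('pics/w6.png',c['color'])
R,M=column()
for h in(.13,.045):d,r=go(M+R[:,2]*h,np.c_[-R[:,0],R[:,1],-R[:,2]])
print(r/3)
```

```text
7.575 [0.52383041 0.06385016 0.24238187] [ 6.46637822e-01  3.07361900e+00 -6.74078008e-05] 0.05874729738050565 [-0.20332929 -0.26615415 -1.39851041]
travel [0.3528, 0.3398, -0.0343] rot [-0.5799, -0.9099, -2.2133]
travel [0.3087, 0.434, 0.151] rot [-0.5799, -0.9099, -2.2133]
[-0.19331493 -0.30329031 -0.73777523]
```

View pics/w6.png

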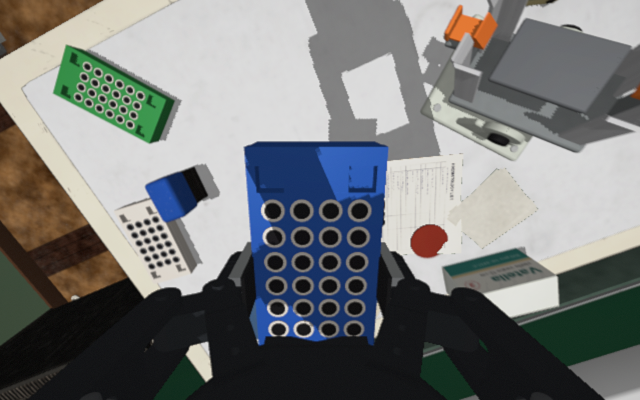

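Wrist view 6 shows the blue tray held squarely. Its first well row is at row 210 (columns 272–359), its near edge at rows 143–163, and the fingers sit at its middle. The stamp and white tray are at (180,192) and (155,240).

```bash
cat > hand.py <<'E'
from tray import *
def toolpt(c,p,z):
    T=c['tool_from_camera'];d=T[:3,:3]@[(p[0]-c['cx'])/c['f'],(p[1]-c['cy'])/c['f'],1];o=T[:3,3];return o+d*(z-o[2])/d[2]
E
python3 - <<'E'
from hand import *
c=pickle.load(open('w6.pkl','rb'))
g=cv2.cvtColor(c['color'],cv2.COLOR_BGR2GRAY)
px=[]
n,l,s,ce=cv2.connectedComponentsWithStats(((g<60)).astype(np.uint8))
i=[j for j in range(1,n) if 60<s[j,4]<500 and 255<ce[j,0]<375 and 200<ce[j,1]<320 and max(s[j,2:4])<25]
w=ce[i];print(len(i),s[i,4].tolist())
for z in(-.025,-.022):
    X=np.array([toolpt(c,p,z) for p in w])[:,:2]*1000
    for r in range(len(X)//4):
        q=X[np.argsort(-X[:,0])][4*r:4*r+4];q=q[np.argsort(q[:,1])];print(z,r,q.mean(0).round(2),'slope',round(np.polyfit(q[:,1],q[:,0],1)[0],4),'span',round(np.ptp(q[:,1]),1))
# tops of near end
m=((c['color'][...,0].astype(int)-c['color'][...,2])>60).astype(np.uint8)
print([ (x,np.nonzero(m[:,x])[0][:1].tolist()) for x in(262,280,316,350,370)])
for p in [(245,146),(387,146),(252,163),(380,163)]:print(p,toolpt(c,p,-.025).round(4),toolpt(c,p,-.001).round(4))
E
```

```text
20 [194, 199, 200, 199, 175, 182, 181, 181, 167, 166, 166, 165, 155, 152, 154, 151, 130, 142, 143, 141]
-0.025 0 [33.36  0.39] slope 0.0 span 38.6
-0.025 1 [20.48  0.42] slope 0.0017 span 38.5
-0.025 2 [7.6  0.35] slope 0.0016 span 38.7
-0.025 3 [-5.28  0.37] slope 0.001 span 38.6
-0.025 4 [-18.02   0.37] slope -0.0042 span 38.6
-0.022 0 [32.31  0.39] slope 0.0 span 39.6
-0.022 1 [19.1   0.43] slope 0.0017 span 39.5
-0.022 2 [5.89 0.36] slope 0.0016 span 39.7
-0.022 3 [-7.31  0.37] slope 0.001 span 39.6
-0.022 4 [-20.38   0.37] slope -0.0042 span 39.6
[(262, [143]), (280, [143]), (316, [143]), (350, [143]), (370, [143])]
(245, 146) [ 0.0617 -0.029  -0.025 ] [ 0.0591 -0.035  -0.001 ]
(387, 146) [ 0.0617  0.0299 -0.025 ] [ 0.0591  0.036  -0.001 ]
(252, 163) [ 0.0546 -0.0266 -0.025 ] [ 0.0506 -0.0321 -0.001 ]
(380, 163) [ 0.0546  0.0275 -0.025 ] [ 0.0505  0.033  -0.001 ]
```

drive_tool(rot=[[-0.193,-0.303,-0.738],[-0.193,-0.303,-0.738],[-0.193,-0.303,-0.738],[-0.193,-0.303,-0.738]], travel=[[0.353,0.34,-0.034],[0.353,0.34,-0.034],[0.353,0.34,-0.034],[0.353,0.34,-0.034]], jaw=[1,1,1,1])

```text
t: 8.07
tool_pos: [0.4456, 0.2476, 0.2527]
ee_rot: [0.058, 2.978, 0.093]
contact_force: [0.6, 0.5, -1.5]
finger_gap: 0.0588
grasp_force: 65.4
```

drive_tool(rot=[[-0.193,-0.303,-0.738],[-0.193,-0.303,-0.738],[-0.193,-0.303,-0.738]], travel=[[0,0,0],[0,0,0],[0,0,0]], jaw=[1,1,1])

```text
t: 8.45
tool_pos: [0.4475, 0.2435, 0.2521]
ee_rot: [-0.464, 2.775, 0.173]
contact_force: [0.1, -0.5, -1.6]
finger_gap: 0.0587
grasp_force: 65.5
```

drive_tool(rot=[[-0.193,-0.303,-0.738],[-0.193,-0.303,-0.738],[-0.193,-0.303,-0.738],[-0.193,-0.303,-0.738]], travel=[[0,0,0],[0,0,0],[0,0,0],[0,0,0]], jaw=[1,1,1,1])

```text
t: 8.95
tool_pos: [0.4485, 0.2437, 0.2529]
ee_rot: [-0.93, 2.49, 0.244]
contact_force: [0.5, -0.9, -1.7]
finger_gap: 0.0589
grasp_force: 65.5
```

```bash
cat >> h.py <<'E'
def ins(off,tz,**k):
    """shares to bring held tray (offset off in tool) to height tz on column axis"""
    R,M=column(**k);Rt=np.c_[-R[:,0],R[:,1],-R[:,2]];s=manip.read_state()
    print('t',s['t'],'tcp in mouth mm',((s['tool_pos']-M)@R*1000).round(1),'tray',(((s['tool_pos']+Ro.from_rotvec(s['ee_rot']).apply(off)-M)@R)*1000).round(1),'f in mouth',(s['contact_force']@R).round(1),'q',s['qpos'].round(2),'gap',s['finger_gap'])
    for z in tz: go(M+R@[0,0,z]-Rt@np.array(off),Rt)
E
python3 -c "
from h import *
ins((.0012,.0004,.004),(.05,.03,0,-.0325))
manip
c=cam('side');cv2.imwrite('pics/s1.png',cv2.resize(c['color'][60:220,220:380],None,fx=3.7,fy=3.7,interpolation=2))"
```

```text
t 8.95 tcp in mouth mm [ -2.9  -0.4 128.1] tray [ -4.2  -0.  124.1] f in mouth [-1.  -1.  -1.4] q [ 0.16 -0.26  2.04  0.32  0.95 -2.25] gap 0.0588716434388271
travel [-0.0115, -0.0001, 0.1851] rot [0.0023, -0.0123, -0.007]
travel [-0.0118, -0.0002, 0.2351] rot [0.0023, -0.0123, -0.007]
travel [-0.0122, -0.0003, 0.3101] rot [0.0023, -0.0123, -0.007]
travel [-0.0127, -0.0004, 0.3914] rot [0.0023, -0.0123, -0.007]
```

View pics/s1.png

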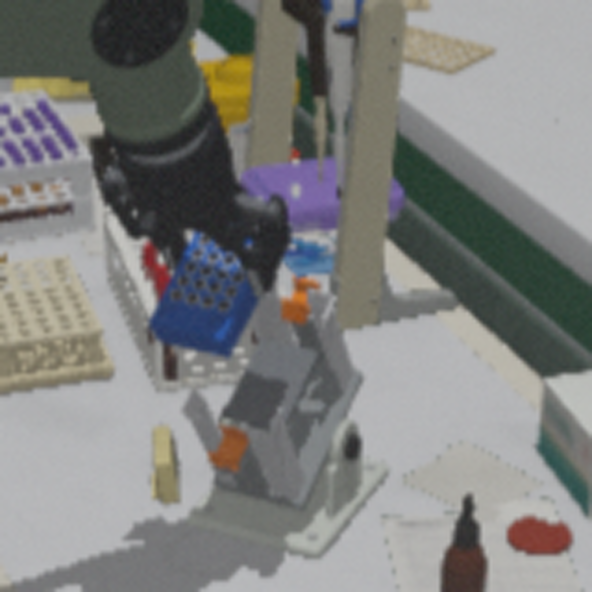

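The side crop shows the blue tray at (205,295), tilted parallel to the column and above its mouth at (285,350), with clear space all round.

drive_tool(rot=[[0,-0.012,-0.007],[0,-0.012,-0.007],[0,-0.012,-0.007],[0,-0.012,-0.007],[0,-0.012,-0.007],[0,-0.012,-0.007]], travel=[[-0.012,0,0.1],[-0.012,0,0.18],[-0.012,0,0.22],[-0.012,0,0.26],[-0.012,0,0.275],[-0.012,0,0.275]], jaw=[1,1,1,1,1,1])

```text
t: 9.75
tool_pos: [0.4929, 0.2835, 0.1616]
ee_rot: [-0.935, 2.478, 0.246]
contact_force: [0.1, -0.9, -0.6]
finger_gap: 0.0589
grasp_force: 65.5
```

```bash
python3 -c "
from h import *
ins((.0012,.0004,.004),(0,-.0325))"
```

```text
t 9.75 tcp in mouth mm [ 4.3  0.3 19.3] tray [ 3.1  0.7 15.3] f in mouth [-0.7 -0.7 -0.3] q [ 0.24 -0.    2.02  0.37  0.69 -2.28] gap 0.058870663771952686
travel [0.0078, -0.0018, 0.0383] rot [0.0021, 0.0068, 0.0064]
travel [0.0081, -0.0019, 0.1196] rot [0.0021, 0.0068, 0.0064]
```

drive_tool(rot=[[0,0.007,0.006],[0,0.007,0.006],[0,0.007,0.006],[0,0.007,0.006],[0,0.007,0.006]], travel=[[0.008,-0.002,0.0],[0.008,-0.002,0.02],[0.008,-0.002,0.038],[0.008,-0.002,0.038],[0.008,-0.002,0.038]], jaw=[1,1,1,1,1])

```text
t: 10.38
tool_pos: [0.4973, 0.286, 0.1476]
ee_rot: [-0.932, 2.481, 0.245]
contact_force: [-0.4, -1.0, -0.4]
finger_gap: 0.0589
grasp_force: 65.8
```

```bash
python3 -c "
from h import *
ins((.0012,.0004,.004),(-.0325,))"
```

```text
t 10.375 tcp in mouth mm [ 1.8 -0.7  4.6] tray [ 0.6 -0.3  0.6] f in mouth [-1.1 -0.5  0.2] q [ 0.24  0.03  2.02  0.37  0.66 -2.29] gap 0.05890718093383955
travel [0.0015, 0.0008, 0.0829] rot [0.0008, 0.0029, 0.0008]
```

drive_tool(rot=[[0,0.003,0],[0,0.003,0],[0,0.003,0],[0,0.003,0],[0,0.003,0],[0,0.003,0],[0,0.003,0]], travel=[[0.001,0.001,0.02],[0.001,0.001,0.04],[0.001,0.001,0.06],[0.001,0.001,0.075],[0.001,0.001,0.083],[0.001,0.001,0.083],[0.001,0.001,0.083]], jaw=[1,1,1,1,1,1,1])

```text
t: 11.25
tool_pos: [0.5088, 0.2966, 0.1184]
ee_rot: [-0.933, 2.483, 0.244]
contact_force: [-3.6, -2.3, 4.9]
finger_gap: 0.0587
grasp_force: 66.4
```

```bash
python3 -c "
from h import *
ins((.0012,.0004,.004),(-.0325,-.0335))
c=cam('side');cv2.imwrite('pics/s2.png',cv2.resize(c['color'][110:220,240:350],None,fx=5,fy=5,interpolation=2))"
```

```text
t 11.25 tcp in mouth mm [  1.1  -0.2 -28.5] tray [ -0.1   0.2 -32.5] f in mouth [-1.3  0.7  6.4] q [ 0.26  0.11  2.    0.4   0.59 -2.31] gap 0.058739710857625846
travel [-0.0001, -0.0004, 0.0001] rot [0.001, -0.0009, 0.0011]
travel [-0.0001, -0.0004, 0.0026] rot [0.001, -0.0009, 0.0011]
```

drive_tool(rot=[[0,0,0],[0,0,0],[0,0,0],[0,0,0],[0,0,0]], travel=[[0,0,0.002],[0,0,0.002],[0,0,-0.006],[0,0,-0.01],[0,0,-0.01]], jaw=[1,1,1,1,1])

```text
t: 11.92
tool_pos: [0.5075, 0.2955, 0.1219]
ee_rot: [-0.932, 2.483, 0.244]
contact_force: [-0.6, -0.5, 0.5]
finger_gap: 0.0588
grasp_force: 67.0
```

```bash
python3 -c "
from h import *
ins((.0012,.0004,.004),(-.029,))"
```

```text
t 11.925 tcp in mouth mm [  1.3  -0.2 -24.6] tray [  0.1   0.2 -28.6] f in mouth [-0.4  0.   0.8] q [ 0.26  0.11  2.01  0.39  0.6  -2.31] gap 0.05881920262489919
travel [0.0003, -0.0005, 0.001] rot [0.0009, -0.0001, 0.0008]
```

Raising the tray 4 mm dropped the force from 6.4 N to 0.8 N, so the catches hold the blue tray. I'll release it and retreat.

drive_tool(rot=[[0,0,0],[0,0,0],[0,0,0],[0,0,0],[0,0,0],[0,0,0],[0,0,0],[0,0,0],[0,0,0]], travel=[[0,0,0],[0,0,0],[0,0,0],[0,0,0],[0,0,-0.1],[0,0,-0.2],[0,0,-0.3],[0,0,-0.42],[0,0,-0.42]], jaw=[-1,-1,-1,-1,-1,-1,-1,-1,-1])

```text
t: 13.05
tool_pos: [0.4475, 0.2411, 0.2737]
ee_rot: [-0.929, 2.473, 0.241]
contact_force: [0.3, -0.7, -0.2]
finger_gap: 0.0856
grasp_force: 0.0
```

Run:
```python
from hand import *
c=cam('wrist');pickle.dump(c,open('w7.pkl','wb'));s=manip.read_state();print(s['t'],s['tool_pos'],s['finger_gap'])
cv2.imwrite('pics/w7.png',c['color'])
W6=pickle.load(open('w6.pkl','rb'))
for n in(5,6):
    W=pickle.load(open(f'w{n}.pkl','rb'));print(n,proj(W,[.5,-.18,.029]))
w,a=whitewells(W6,(115,200,190,275));print(a.tolist())
X=np.array([onz(W6,p,.029) for p in w])[:,:2]*1000;print(X.round(1).tolist())
```

```text
13.1 [0.44651038 0.24113375 0.270993  ] 0.08544945750341475
5 [[108.31906819 242.61529448]]
6 [[145.45077931 226.09052597]]
[12, 22, 23, 22, 21, 20, 22, 21, 22, 22, 21, 18, 23, 19, 22, 19, 20, 19, 19, 20, 18, 19, 19, 17, 18]
[[477.8, -201.3], [496.6, -162.1], [495.3, -174.8], [493.7, -187.5], [492.3, -200.1], [509.4, -163.8], [507.8, -176.4], [506.6, -189.1], [505.1, -201.5], [522.3, -165.1], [520.6, -177.9], [519.2, -190.4], [517.6, -203.3], [534.8, -166.5], [533.5, -179.1], [531.9, -192.1], [530.2, -204.7], [547.7, -168.2], [546.0, -180.9], [544.4, -193.7], [543.0, -206.4], [560.6, -169.6], [558.9, -182.5], [557.0, -195.2], [555.5, -207.8]]
```

View pics/w7.png

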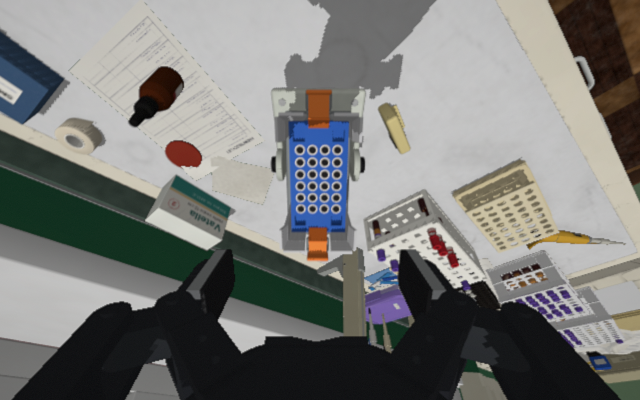

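Wrist view 7 shows the blue tray seated in the column, with both orange catches over its ends at (318,105) and (317,243). The timer and bottle are undisturbed.

Run:
```python
from hand import *
d,r=go((.51,-.185,.20),down(np.radians(173.3)));print(r/3)
```

```text
travel [0.5943, -0.9063, -0.1305] rot [0.426, 0.9738, 1.6329]
[0.14199154 0.32460041 0.54428931]
```

drive_tool(rot=[[0.142,0.325,0.544],[0.142,0.325,0.544],[0.142,0.325,0.544],[0.142,0.325,0.544],[0.142,0.325,0.544],[0.142,0.325,0.544],[0.142,0.325,0.544],[0.142,0.325,0.544]], travel=[[0.594,-0.906,-0.13],[0.594,-0.906,-0.13],[0.594,-0.906,-0.13],[0.594,-0.906,-0.13],[0.594,-0.906,-0.13],[0.594,-0.906,-0.13],[0.594,-0.906,-0.13],[0.594,-0.906,-0.13]], jaw=[-1,-1,-1,-1,-1,-1,-1,-1])

```text
t: 14.1
tool_pos: [0.51, -0.1863, 0.195]
ee_rot: [-0.593, 2.756, 0.175]
contact_force: [-0.1, 0.6, 0.4]
finger_gap: 0.0851
grasp_force: 0.0
```

drive_tool(rot=[[0.142,0.325,0.544],[0.142,0.325,0.544],[0.142,0.325,0.544]], travel=[[0,0,0],[0,0,0],[0,0,0]], jaw=[-1,-1,-1])

```text
t: 14.48
tool_pos: [0.5108, -0.1808, 0.1972]
ee_rot: [-0.237, 2.974, 0.091]
contact_force: [0.8, -0.5, 0.8]
finger_gap: 0.0853
grasp_force: 0.0
```

drive_tool(rot=[[0.142,0.325,0.544],[0.142,0.325,0.544],[0.142,0.325,0.544],[0.142,0.325,0.544],[0.142,0.325,0.544]], travel=[[0,0,0],[0,0,0],[0,0,0],[0,0,0],[0,0,0]], jaw=[-1,-1,-1,-1,-1])

```text
t: 15.1
tool_pos: [0.5097, -0.1831, 0.1979]
ee_rot: [-0.185, -3.128, 0.003]
contact_force: [0.5, -0.5, -0.1]
finger_gap: 0.0851
grasp_force: 0.0
```

Run:
```python
from hand import *
c=cam('wrist');pickle.dump(c,open('w8.pkl','wb'));s=manip.read_state();print(s['t'],s['tool_pos'],s['ee_rot'])
cv2.imwrite('pics/w8.png',c['color'])
print(proj(c,[.526,-.185,.029]),proj(c,[.475,-.109,.0]))
u,v=proj(c,[.526,-.185,.029])[0].astype(int)
w,a=whitewells(c,(u-45,v-60,u+45,v+60));print(a.tolist());rep(c,w)
W6=pickle.load(open('w6.pkl','rb'));w6,_=whitewells(W6,(115,200,190,275));w6=w6[1:];rep(W6,w6)
print(tri([(c,w.mean(0)),(W6,w6.mean(0))]))
```

```text
15.15 [ 0.50983335 -0.183169    0.19803779] [-0.18563195 -3.12792056  0.00370724]
[[315.83120146 196.74045768]] [[374.02311063 142.101076  ]]
[36, 33, 32, 37, 47, 49, 48, 54, 57, 57, 53, 55, 44, 44, 47, 51, 32, 33, 34, 36, 32, 31, 33, 33]
24 mid 527.2 -185.1 size 38.9 64.3 yaw 173.21 mean [ 0.5272 -0.1852]
24 mid 526.3 -185.0 size 38.6 64.4 yaw 173.17 mean [ 0.5262 -0.1849]
(array([ 0.52636874, -0.1850856 ,  0.02890427]), np.float64(0.3786640353545246))
```

Run:
```python
from hand import *
go((.5265,-.1851,.003),down(np.radians(173.2)))
```

```text
travel [-0.0459, 0.0015, 0.4872] rot [-0.0057, -0.016, 0.0003]
```

drive_tool(rot=[[-0.006,-0.016,0],[-0.006,-0.016,0],[-0.006,-0.016,0],[-0.006,-0.016,0],[-0.006,-0.016,0],[-0.006,-0.016,0],[-0.006,-0.016,0],[-0.006,-0.016,0],[-0.006,-0.016,0],[-0.006,-0.016,0],[-0.006,-0.016,0],[-0.006,-0.016,0]], travel=[[-0.046,0.0015,0.12],[-0.046,0.0015,0.27],[-0.046,0.0015,0.39],[-0.046,0.0015,0.45],[-0.046,0.0015,0.48],[-0.046,0.0015,0.489],[-0.046,0.0015,0.489],[-0.046,0.0015,0.489],[-0.046,0.0015,0.489],[-0.046,0.0015,0.489],[-0.046,0.0015,0.489],[-0.046,0.0015,0.489]], jaw=[-1,-1,-1,-1,-1,-1,-1,1,1,1,1,1])

```text
t: 16.65
tool_pos: [0.5287, -0.1856, 0.004]
ee_rot: [0.186, 3.133, -0.002]
contact_force: [-0.2, 1.5, 5.9]
finger_gap: 0.0588
grasp_force: 64.4
```

drive_tool(rot=[[0,0,0],[0,0,0],[0,0,0],[0,0,0],[0,0,0],[0,0,0],[0,0,0]], travel=[[0,0,-0.08],[0,0,-0.23],[0,0,-0.38],[0,0,-0.53],[0,0,-0.6],[0,0,-0.6],[0,0,-0.6]], jaw=[1,1,1,1,1,1,1])

```text
t: 17.52
tool_pos: [0.5258, -0.1843, 0.24]
ee_rot: [-0.186, -3.132, -0.002]
contact_force: [0.2, -0.6, -1.6]
finger_gap: 0.0586
grasp_force: 65.7
```

Run:
```python
from hand import *
c=cam('wrist');pickle.dump(c,open('w9.pkl','wb'));s=manip.read_state();print(s['t'],s['tool_pos'],s['ee_rot'],s['finger_gap'],s['contact_force'])
cv2.imwrite('pics/w9.png',c['color'])
g=cv2.cvtColor(c['color'],cv2.COLOR_BGR2GRAY)
n,l,s,ce=cv2.connectedComponentsWithStats(((g<75)).astype(np.uint8))
i=[j for j in range(1,n) if 60<s[j,4]<500 and 255<ce[j,0]<375 and 195<ce[j,1]<320 and max(s[j,2:4])<25]
w=ce[i];print(len(i),s[i,4].tolist())
for z in(-.025,-.022):
    X=np.array([toolpt(c,p,z) for p in w])[:,:2]*1000
    for r in range(len(X)//4):
        q=X[np.argsort(-X[:,0])][4*r:4*r+4];q=q[np.argsort(q[:,1])];print(z,r,q.mean(0).round(2),'slope',round(np.polyfit(q[:,1],q[:,0],1)[0],4),'span',round(np.ptp(q[:,1]),1))
R,M=column();d,r=go(M+R[:,2]*.14+R[:,0]*.001,np.c_[-R[:,0],R[:,1],-R[:,2]]);print(r/3)
```

```text
17.575 [ 0.52554255 -0.18421097  0.23936718] [-1.86350940e-01 -3.13087727e+00 -2.82692721e-03] 0.058707207919447765 [-0.01180876  0.67094611 -1.54493597]
20 [266, 311, 202, 204, 288, 291, 193, 235, 269, 266, 272, 269, 251, 247, 249, 248, 203, 228, 231, 231]
-0.025 0 [32.77  0.4 ] slope 0.0003 span 38.7
-0.025 1 [19.92  0.38] slope 0.0058 span 38.7
-0.025 2 [7.2  0.27] slope -0.0022 span 38.5
-0.025 3 [-5.64  0.25] slope -0.0016 span 38.6
-0.025 4 [-18.39   0.23] slope -0.0123 span 38.6
-0.022 0 [31.71  0.41] slope 0.0003 span 39.7
-0.022 1 [18.52  0.38] slope 0.0058 span 39.6
-0.022 2 [5.48 0.27] slope -0.0022 span 39.5
-0.022 3 [-7.68  0.25] slope -0.0016 span 39.6
-0.022 4 [-20.75   0.23] slope -0.0123 span 39.6
travel [0.3233, 1.0357, -0.0614] rot [-0.4213, -0.9717, -1.6384]
[-0.14042924 -0.3238902  -0.54612075]
```

drive_tool(rot=[[-0.14,-0.324,-0.546],[-0.14,-0.324,-0.546],[-0.14,-0.324,-0.546],[-0.14,-0.324,-0.546],[-0.14,-0.324,-0.546],[-0.14,-0.324,-0.546],[-0.14,-0.324,-0.546],[-0.14,-0.324,-0.546]], travel=[[0.323,1,-0.061],[0.323,1,-0.061],[0.323,1,-0.061],[0.323,1,-0.061],[0.323,1,-0.061],[0.323,1,-0.061],[0.323,1,-0.061],[0.323,1,-0.061]], jaw=[1,1,1,1,1,1,1,1])

```text
t: 18.58
tool_pos: [0.444, 0.23, 0.2642]
ee_rot: [-0.239, 2.97, 0.089]
contact_force: [-0.2, -0.4, -1.7]
finger_gap: 0.0586
grasp_force: 65.7
```

drive_tool(rot=[[-0.14,-0.324,-0.546],[-0.14,-0.324,-0.546],[-0.14,-0.324,-0.546]], travel=[[0,0,0],[0,0,0],[0,0,0]], jaw=[1,1,1])

```text
t: 18.95
tool_pos: [0.4446, 0.2256, 0.2639]
ee_rot: [-0.599, 2.75, 0.167]
contact_force: [0.1, 0.4, -2.3]
finger_gap: 0.0587
grasp_force: 65.8
```

drive_tool(rot=[[-0.14,-0.324,-0.546],[-0.14,-0.324,-0.546],[-0.14,-0.324,-0.546],[-0.14,-0.324,-0.546],[-0.14,-0.324,-0.546]], travel=[[0,0,0],[0,0,0],[0,0,0],[0,0,0],[0,0,0]], jaw=[1,1,1,1,1])

```text
t: 19.58
tool_pos: [0.4468, 0.2277, 0.267]
ee_rot: [-0.931, 2.48, 0.237]
contact_force: [-0.8, 0.5, -1.2]
finger_gap: 0.0589
grasp_force: 65.7
```

```bash
python3 -c "
from h import *
ins((.0007,.0003,.004),(.05,.03))"
```

```text
t 19.575 tcp in mouth mm [ -6.3 -11.4 146.2] tray [ -6.9 -11.1 142.2] f in mouth [-0.8  0.8 -0.9] q [ 0.12 -0.3   2.04  0.33  0.99 -2.29] gap 0.058884668381439305
travel [-0.0171, 0.0288, 0.2303] rot [-0.0105, 0.003, 0.0034]
travel [-0.017, 0.0291, 0.2803] rot [-0.0105, 0.003, 0.0034]
```

drive_tool(rot=[[-0.01,0,0],[-0.01,0,0],[-0.01,0,0],[-0.01,0,0],[-0.01,0,0],[-0.01,0,0]], travel=[[-0.012,0.029,0.06],[-0.012,0.029,0.15],[-0.012,0.029,0.21],[-0.012,0.029,0.23],[-0.012,0.029,0.23],[-0.012,0.029,0.23]], jaw=[1,1,1,1,1,1])

```text
t: 20.32
tool_pos: [0.4769, 0.2685, 0.1902]
ee_rot: [-0.933, 2.478, 0.243]
contact_force: [0.5, -0.2, -1.5]
finger_gap: 0.059
grasp_force: 65.7
```

```bash
python3 -c "
from h import *
ins((.0007,.0003,.004),(.025,.0))"
```

```text
t 20.325 tcp in mouth mm [-0.8 -0.4 54.9] tray [-1.5 -0.1 50.9] f in mouth [-0.5 -0.5 -1.4] q [ 0.21 -0.1   2.04  0.35  0.77 -2.28] gap 0.058957341130766006
travel [-0.0034, 0.0004, 0.0649] rot [-0.002, 0.0076, 0.0057]
travel [-0.0032, 0.0004, 0.1274] rot [-0.002, 0.0076, 0.0057]
```

drive_tool(rot=[[-0.002,0.006,0.005],[-0.002,0.006,0.005],[-0.002,0.006,0.005],[-0.002,0.006,0.005],[-0.002,0.006,0.005],[-0.002,0.006,0.005]], travel=[[-0.002,0,0.03],[-0.002,0,0.06],[-0.002,0,0.09],[-0.002,0,0.115],[-0.002,0,0.12],[-0.002,0,0.12]], jaw=[1,1,1,1,1,1])

```text
t: 21.08
tool_pos: [0.4958, 0.2848, 0.1483]
ee_rot: [-0.931, 2.481, 0.244]
contact_force: [2.9, 1.6, 1.4]
finger_gap: 0.0584
grasp_force: 66.2
```

```bash
python3 -c "
from h import *
ins((.0007,.0003,.004),(-.0325,-.0335))"
```

```text
t 21.075 tcp in mouth mm [ 0.5 -0.6  6.2] tray [-0.2 -0.3  2.2] f in mouth [ 3.5 -0.7 -0.4] q [ 0.24  0.03  2.02  0.37  0.66 -2.29] gap 0.058357618269482665
travel [-0.0004, 0.0008, 0.0867] rot [-0.0005, 0.0031, -0.0001]
travel [-0.0004, 0.0008, 0.0892] rot [-0.0005, 0.0031, -0.0001]
```

drive_tool(rot=[[0,0.003,0],[0,0.003,0],[0,0.003,0],[0,0.003,0],[0,0.003,0],[0,0.003,0],[0,0.003,0],[0,0.003,0]], travel=[[-0.0025,0.001,0.005],[-0.0025,0.001,0.02],[-0.002,0.001,0.04],[-0.002,0.001,0.06],[-0.002,0.001,0.078],[-0.002,0.001,0.088],[-0.002,0.001,0.088],[-0.002,0.001,0.088]], jaw=[1,1,1,1,1,1,1,1])

```text
t: 22.08
tool_pos: [0.508, 0.2963, 0.1179]
ee_rot: [-0.933, 2.484, 0.243]
contact_force: [-4.9, -4.1, 8.6]
finger_gap: 0.0587
grasp_force: 67.3
```

```bash
python3 -c "
from h import *
ins((.0007,.0003,.004),(-.0335,))"
```

```text
t 22.075 tcp in mouth mm [  0.2   0.  -28.5] tray [ -0.5   0.3 -32.5] f in mouth [-1.3  0.1 10.6] q [ 0.26  0.11  2.01  0.39  0.59 -2.31] gap 0.058725168736308044
travel [-0.0013, -0.0008, 0.0024] rot [0.0001, -0.0033, 0.0012]
```

drive_tool(rot=[[0,0,0],[0,0,0],[0,0,0],[0,0,0],[0,0,0],[0,0,0]], travel=[[-0.001,0,0.002],[-0.001,0,0.002],[-0.001,0,0.002],[-0.001,0,-0.006],[-0.001,0,-0.009],[-0.001,0,-0.009]], jaw=[1,1,1,1,1,1])

```text
t: 22.82
tool_pos: [0.5067, 0.2952, 0.1207]
ee_rot: [-0.933, 2.485, 0.243]
contact_force: [-3.5, -4.0, 7.2]
finger_gap: 0.0589
grasp_force: 66.9
```

```bash
python3 -c "
from h import *
ins((.0007,.0003,.004),(-.029,))"
```

```text
t 22.825 tcp in mouth mm [  0.    0.1 -25.2] tray [ -0.7   0.4 -29.2] f in mouth [-1.  -0.7  8.8] q [ 0.26  0.11  2.01  0.39  0.6  -2.3 ] gap 0.05892507282834125
travel [-0.0017, -0.0009, -0.0006] rot [0.0003, -0.0048, 0.0009]
```

drive_tool(rot=[[0,0,0],[0,0,0],[0,0,0]], travel=[[0,0,-0.003],[0,0,-0.003],[0,0,-0.003]], jaw=[1,1,1])

```text
t: 23.2
tool_pos: [0.5062, 0.2949, 0.1211]
ee_rot: [-0.933, 2.485, 0.243]
contact_force: [0.9, -2.3, -0.4]
finger_gap: 0.0588
grasp_force: 67.3
```

```bash
python3 -c "
from h import *
ins((.0007,.0003,.004),(-.029,-.034))
from hand import *
c=cam('wrist');pickle.dump(c,open('w10.pkl','wb'));cv2.imwrite('pics/w10.png',c['color'])
c=cam('side');cv2.imwrite('pics/s3.png',cv2.resize(c['color'][110:220,240:350],None,fx=5,fy=5,interpolation=2))
"
```

```text
t 23.2 tcp in mouth mm [ -0.3   0.1 -24.6] tray [ -1.    0.4 -28.6] f in mouth [-1.  -2.3  0.1] q [ 0.26  0.1   2.01  0.39  0.6  -2.3 ] gap 0.05882206198726865
travel [-0.0026, -0.0011, 0.0009] rot [0.001, -0.0065, 0.0006]
travel [-0.0026, -0.0011, 0.0134] rot [0.001, -0.0065, 0.0006]
```

Run:
```python
from hand import *
S0=pickle.load(open('scene0.pkl','rb'));D0=pickle.load(open('side0.pkl','rb'))
for n,c0,roi in(('side',D0,(265,125,325,200)),('scene',S0,(225,130,275,215))):
    for c in(c0,cam(n)):
        x0,y0,x1,y1=roi;m=cv2.inRange(cv2.cvtColor(c['color'],cv2.COLOR_BGR2HSV)[y0:y1,x0:x1],np.array((5,180,120)),np.array((18,255,255)))
        k,l,s,ce=cv2.connectedComponentsWithStats(m);print(n,[(s[i].tolist(),ce[i].round(1).tolist()) for i in range(1,k) if s[i,4]>5])
```

```text
side [([32, 14, 5, 7, 20], [34.4, 17.2]), ([14, 55, 6, 5, 23], [16.7, 56.7])]
side [([34, 11, 4, 10, 20], [35.4, 15.8])]
scene [([18, 8, 8, 14, 77], [21.9, 14.6]), ([27, 58, 9, 12, 69], [30.3, 64.1])]
scene [([27, 59, 8, 11, 59], [30.3, 64.0])]
```

drive_tool(rot=[[0,0,0],[0,0,0],[0,0,0],[0,0,0],[0,0,0],[0,0,0],[0,0,0],[0,0,0],[0,0,0],[0,0,0]], travel=[[0,0,0.002],[0,0,0.002],[0,0,0.002],[0,0,0.002],[0,0,-0.1],[0,0,-0.2],[0,0,-0.3],[0,0,-0.42],[0,0,-0.42],[0,0,-0.42]], jaw=[-1,-1,-1,-1,-1,-1,-1,-1,-1,-1])

```text
t: 24.65
tool_pos: [0.4443, 0.2411, 0.2679]
ee_rot: [-0.933, 2.485, 0.244]
contact_force: [-0.3, -0.2, 0.1]
finger_gap: 0.0855
grasp_force: 0.0
```

```bash
python3 -c "
from hand import *
s=manip.read_state();print(s['t'],s['contact_force'],s['finger_gap'])
a=cam('wrist')['color'][70:270,240:400];b=cam('side')['color'][110:220,240:350]
cv2.imwrite('pics/e.png',np.hstack([cv2.resize(a,(400,500),interpolation=2),cv2.resize(b,(400,400),interpolation=2)[:,:].copy() if 0 else cv2.copyMakeBorder(cv2.resize(b,(400,400),interpolation=2),0,100,0,0,0)]))"
```

```text
24.65 [-0.31314224 -0.1589743   0.06823   ] 0.08551246909910587
```

View pics/e.png

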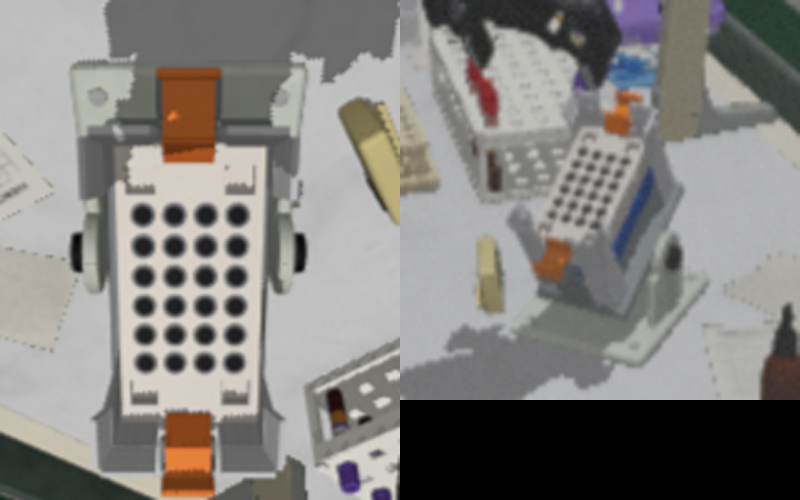

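The white tray sits square in the column with both catches over its ends, at (188,150) and (188,425) in the crop. The blue tray is beneath it in the side view, and the gripper is clear, so I'm handing in.

```bash
python3 -c "
from workcell import manip
print(manip.finish_job())"
```

```text
the job is handed in; nothing more can be done
None
```

Both trays are latched in the feeder, blue below and white on top with both catches over it. The gripper is released and clear, and I handed the job in at about 25 s; the hand-in returned no score. The timer and bottle look unmoved in the last pictures, but I took no picture of the stamp after lifting the white tray beside it.

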